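# Load a glass filter into the photometer and hold its keyed light cap pushed home

## Robot

A 7-joint arm with a two-finger parallel gripper is mounted at the origin on a cart in front of the work surface, level with it; the furniture and walls round the work are solid. World frame = base frame: x ahead of the robot, y to its left, z up, the work surface at z = 0. Lengths are in mm, angles in rad, forces in N, time in s.
With the tool pointing down it reaches from about 400 to 850 mm from the base axis. Payload 4.5 kg.
Tool frame: the origin (TCP) lies at the very end of the fingers, on their centre line; the grasp point (between the pads) lies 19 mm behind it (grasp_offset is the distance from the TCP to the grasp point, in mm); z points along the fingers, y is the line along which they close (so a half turn about z gives the same grasp; the last joint's range is limited). The gripper opens to 88 mm and grips with 3 to 60 N. Pads are 18 mm wide; open, the fingers measure 123 mm over their backs; the gripper's body (75 mm by 187 mm) begins 45 mm behind the grasp point.
Start: joints at [-1.217, 0.689, -0.195, 1.565, 0.157, 0.902, -0.215], TCP at [196.466, 593.342, 238.743] pointing down, gripper open.
Joint ranges: [-3.01, 3.01], [-0.46, 2.08], [-1.47, 1.51], [0.13, 2.56], [-1, 4.14], [0.04, 2.09], [-2.66, 2.66]. Speed limits (rad/s): [2.57, 2.57, 3.14, 3.14, 3.14, 3.14, 3.14].

## Interface

Orientations are given as [roll, pitch, yaw] about the fixed x, y, z axes, in that order (R = Rz(yaw) Ry(pitch) Rx(roll)).
In Python, from bench import get_state, grab_frame, hand_in, grasp_offset gives the robot as it stands.
- The arm moves only by the tool apply_moves, never from a script. Its argument "targets" is a list of rows, each a list of 3 entries, a list of its own where there are three numbers: the opening, from 0 (shut) to 1 (fully open), then the shift along the tool's x, y, z in cm, then the turn, a rotation vector about the tool's x, y, z in degrees. A call has exactly 5 rows; each row shifts and turns the commanded pose from where the row before left it, along the tool's axes as they then stand; what a row does not reach is not made up. A row lasts 1/8 s, in which the tool goes at most 62.5 mm and 10.7 degrees, less where a joint would pass 70% of its speed; a pose out of reach is approached as far as the arm can. A call with a gripper value outside its range is refused whole. The fingers move at their own pace and stop on an object; "force" is the grip in N (left out, the last holds). Time passes only in rows, so rows that do not move let the fingers close, or fill a call up. It gives the time, the measured TCP pose, the force, the opening and the grip force at its end, in the units of the state.
- get_state(): the state, without advancing time (a new reading comes with each control period).
- grab_frame(name): name is "scene" or "top" or "wrist"; returns a dict with "pixels" (420x560x3 uint8, red, green, blue), "z_map" (420x560 float32, mm along the optical axis (not along the pixel's ray), 0 where there is no reading), "fovy" (degrees; the focal length in pixels is half the picture's height over the tangent of half this angle, whatever the lens; pixels are square), "cx", "cy" (the principal point, pixels), "R" (3x3) and "t" (3): a world point X has camera coordinates R X + t. Camera axes: x right, y down, z forward; pixel columns grow to the right and rows downward; lengths in mm; the calibration is good to about 2 mm. The wrist camera is an equidistant fisheye: a pixel r from the principal point sees the ray r / f radians off the axis. A picture is of the moment at which its call begins.
- hand_in(): hands the job in; it is judged then, once.
The state is a dict: "time": time; "qpos": joint angles; "dq": joint speeds; "effort": joint torques, N m; "tcp_pos": TCP position; "ee_rot": TCP orientation; "contact_force": force on the tool from outside, world axes, zero at the start; "torque": the same for the moment, N m; "finger_gap": finger opening in mm; "finger_force": force on a finger pad.
Only numpy, scipy, OpenCV 4.12 (cv2) and the standard library are available. Lean on these libraries where they do the work, as an engineer would, in place of code of your own. Each camera call takes 0.05 s, during which the arm holds its last target. There are 200 camera calls.

## Task

Slide the glass filter with the flat bar grip straight up out of the slotted rack, lower it all the way down into the slot in the photometer's nose before letting go of it, and leave it standing there. Then set the knurled light cap over the nose, turn it until its hidden keyways drop over the pins, and push it down against its spring until its rim is flush on the photometer's case: the reading runs only while the cap is held down, so finish while still holding it pushed home. Leave the knob-topped blanking plate in the rack and the petri dish, dropper bottle and small beaker where they are.

Things in the scene. Friction and masses are not known exactly. Their poses are not given: they have to be found in the camera images.
- filter_grip (a point): Glass filter to load: middle of the plain flat-sided aluminium bar on its top edge. The bar is 28 mm (x) by 12 mm (y) by 18 mm high: grasp it from above across the 12 mm. z is up. About 60 g; both faces alike, either way round is right. It starts in one outer slot of the rack, the bar's underside (9 mm below this point) resting on the rack's top.
- filter_foot (a point): Foot of the filter's upright plate, 59 mm below filter_grip, same axes. The plate (thin aluminium frame with dark glass) is 26 mm wide (x), 3 mm thick (y) and reaches 50 mm below the bar; its lowest 6 mm is thinned to 1.6 mm by 22 mm.
- blank_grip (a point): Blanking plate, which stays in the rack: the same plate, all aluminium, with a round knob 17 mm across on a stem in place of the bar. The point is 59 mm above its foot. It starts in the other outer slot, 72 mm from the filter.
- rack: Fixed white slotted rack, 50 mm (x) by 118 mm (y) by 56 mm high; origin at the centre of its underside. Three upright slots, open at the top, 5 mm wide (y), 28.5 mm long (x), 50 mm deep, lie at y = -36, 0 and +36 mm; the middle one is empty.
- photometer: Fixed grey and white box instrument, 170 mm (x) by 124 mm (y) by 60 mm high; origin at the centre of its underside, display and keys on its -x half. A round aluminium nose, 39 mm in diameter with its top edge chamfered 2.5 mm, stands 26 mm above the case's top, centred at x = +35 mm, y = 0.
- slot_mouth (a point): Top centre of the nose, mouth of the filter slot, 86 mm above the worktop; z up, x along the slot. The slot is 5 mm wide (y) by 28.5 mm long (x) and over 52 mm deep; its lead-in widens to about 9 mm (y) at the mouth. When seated, the filter's bar rests on the nose's top: filter_grip 9 mm above this point.
- pin_level (a point): On the nose's axis, 11 mm below slot_mouth: the level of four radial steel pins on the nose, 4 mm thick, 90 degrees apart, reaching out to 24 mm from the axis. Their direction round the axis differs from run to run and no given axis tells it.
- cap_mid (a point): Light cap, aluminium, closed on top, open below, 60 mm diameter, 50 mm high, knurled above, about 120 g; grasp it across from above. Point on its axis, half-way up, z up. Starts upright on the worktop. Height over slot_mouth: +16 mm resting on the pins, +3.5 mm when keyed and touching the free spring ring, -1 mm fully home, rim flush on the case.
- cap_rim (a point): Centre of the cap's open lower rim, 25 mm below cap_mid. Inside, the lowest 18 mm is a land of 41.6 mm bore that slides over the nose; above it is room for nose and filter bar. Four hidden keyways, 7.4 mm wide, 90 degrees apart, run up through the land; no given axis tells their direction.
- ring_axis (a point): On the nose's axis at the case's top, 26 mm below slot_mouth: the plane on which the cap's rim is flush. To key the cap, rest it on the pins with a light push and turn it, either way, at most 90 degrees; it drops when keyways and pins agree within about 4 degrees.
- spring_ring (a joint): Travel (m) of the black spring ring, 50 mm across, round the nose's foot, pushed down by the cap's rim: 0 free (4.5 mm proud of the case), 0.0045 with the cap flush. The spring pushes up with 3.5 N at first touch and 8 N at home, so a cap let go rises again.
- petri_mid (a point): Loose clear petri dish, 60 mm across, 16 mm high, a bystander; the point is its middle.
- dropper_mid (a point): Loose white dropper bottle with a green tip, 29 mm across, 78 mm high, a bystander; the point is half-way up.
- small_beaker_mid (a point): Loose small glass beaker, 45 mm across, 57 mm high, a bystander; the point is half-way up.
Not all that is in view belongs to the job. What is shaped like the part that bears cap_mid but red or yellow is not meant. Leave any purple look-alike of the rack alone.

How it is judged (in metres and radians):
On the way, in this order (a step that is already met when the one before it is completed fails the run):
1. the filter is slid up out of the rack, held by the fingers (z of filter_grip in the frame of rack above 0.118 m and contact force between the fingers and filter above 0.5 N), for 0.1 s.
2. the filter is lowered into the photometer's slot, still held, to within 10 mm of its seat (z of filter_grip in the frame of slot_mouth below 0.019 m and horizontal distance between filter_grip and slot_mouth below 0.005 m and contact force between the fingers and filter above 0.3 N), for 0.03 s.
3. the filter stands seated in the slot, let go (z of filter_grip in the frame of slot_mouth between 0.006 and 0.0115 m and horizontal distance between filter_grip and slot_mouth below 0.004 m and angle between filter_grip's own z axis and vertical below 0.08 rad and angle between the x axis of filter_grip and the x axis of slot_mouth, either way round below 0.25 rad and contact force between the fingers and filter below 0.1 N), for 0.2 s.
4. the cap stands over the nose and its keyways have dropped over the pins (z of cap_mid in the frame of slot_mouth between -0.004 and 0.011 m and horizontal distance between cap_mid and slot_mouth below 0.004 m and angle between cap_mid's own z axis and vertical below 0.1 rad), for 0.1 s.
At the end, for the whole second after the job is handed in: Cap keyed on the nose and held by the robot (over 1 N): spring ring pressed 3 mm or more, cap within 1.8 mm of flush, 3 mm of the axis, upright. Filter seated in the slot within 3 mm, upright. Blanking plate within 10 mm, petri dish, dropper and beaker within 30 mm of their starts (value of joint spring_ring above 0.003 m and z of cap_mid in the frame of slot_mouth below 0.0008 m and horizontal distance between cap_mid and slot_mouth below 0.003 m and angle between cap_mid's own z axis and vertical below 0.06 rad and z of filter_grip in the frame of slot_mouth between 0.006 and 0.0115 m and horizontal distance between filter_grip and slot_mouth below 0.004 m and angle between filter_grip's own z axis and vertical below 0.08 rad and angle between the x axis of filter_grip and the x axis of slot_mouth, either way round below 0.25 rad and contact force between any of the fingers, the arm and cap above 1 N and distance of blank_grip from where it was at the start of the episode below 0.01 m and distance of each of petri_mid, dropper_mid, small_beaker_mid from where it was at the start of the episode below 0.03 m); the arm keeps its last pose, push and grip.
It fails at once if the blanking plate is pulled up out of its slot (z of blank_grip in the frame of rack above 0.085 m).
It fails at once if a bystander is knocked over (angle between any of petri_mid, dropper_mid, small_beaker_mid's own z axis and vertical above 0.6 rad).
It fails at once if the cap is dropped upside down or thrown on its side (angle between cap_mid's own z axis and vertical above 1 rad).
It also fails if it takes over 72 s, if anything falls off the work surface, if the arm or the gripper's body presses on something with over 40 N, if the wrist force passes 120 N, or if a joint passes its speed limit or range.

## Working session

There is one attempt and no reset: what is moved stays moved. The work goes in short steps, Python scripts to look and compute and a tool call to move; the robot and the scene stay as the last step left them, time stands still between calls to the robot, and variables do not carry over. Pictures are saved under pics/ and viewed, at most 10 in all, crops included, and the job is handed in when it is done.

Besides the shell and the picture viewer there is one more tool, called in YAML: its name, and indented under it one key for each argument. apply_moves: Moves the arm, as the interface text tells. Its arguments: {"type":"object","properties":{"targets":{"type":"array","items":{"type":"array"}},"force":{"type":"number"}},"required":["targets"]}

```bash
mkdir -p pics
cat > h.py <<'E'
import numpy as np, cv2
from bench import get_state, grab_frame, hand_in, grasp_offset
def cloud(f):
    h,w=f["z_map"].shape; F=h/2/np.tan(np.radians(f["fovy"]/2))
    u,v=np.meshgrid(np.arange(w),np.arange(h)); z=f["z_map"]
    P=np.stack([(u-f["cx"])/F*z,(v-f["cy"])/F*z,z],-1)
    return (P-f["t"])@f["R"]
def px2plane(f,u,v,z):
    F=f["z_map"].shape[0]/2/np.tan(np.radians(f["fovy"]/2))
    d=np.array([(u-f["cx"])/F,(v-f["cy"])/F,1])@f["R"]; c=-f["R"].T@f["t"]
    return c+d*(z-c[2])/d[2]
def save(f,n): cv2.imwrite(n,cv2.cvtColor(f["pixels"],cv2.COLOR_RGB2BGR))
E
python3 - <<'E'
from h import *
import pickle
s=get_state(); print(s,grasp_offset() if callable(grasp_offset) else grasp_offset)
fs={n:grab_frame(n) for n in("scene","top","wrist")}
pickle.dump(fs,open("f0.pkl","wb"))
for n in("scene","top"):
    f=fs[n]; print(n,f["fovy"],f["cx"],f["cy"],-f["R"].T@f["t"],f["R"].tolist())
save(fs["top"],"pics/top0.png");save(fs["scene"],"pics/scene0.png")
E
```

```text
{'time': 0.0, 'qpos': array([-1.21719586,  0.68995418, -0.19447263,  1.56633906,  0.15726147,
        0.90250274, -0.21505797]), 'dq': array([-0.00051176,  0.00077279, -0.0001061 ,  0.00185843,  0.00116782,
       -0.00157174, -0.00203594]), 'effort': array([ 7.84970744e-04, -5.27565336e+01, -1.26652200e+00, -1.53432423e+01,
       -5.25815960e-02,  6.39840611e-03,  1.64639609e-04]), 'tcp_pos': array([196.34735458, 592.69180682, 237.92890055]), 'ee_rot': array([-3.13977861e+00,  1.31898391e-04,  2.82186231e+00]), 'contact_force': array([-0.73078134, -0.54497255,  0.28154091]), 'torque': array([ 0.02330805,  0.02729133, -0.03662255]), 'finger_force': 0.0, 'finger_gap': 87.9534219623263} 18.700000000000003
scene 57.899661359565314 282.2088024224061 213.88815444403915 [  97.70169942 -652.2714088   466.81192485] [[0.830750727324786, -0.5566370148067658, -0.0029090885774075005], [-0.24535900347706807, -0.3614840457943741, -0.8995155607597184], [0.4996520674049883, 0.7479869774154785, -0.43687903721142063]]
top 56.95437397177452 274.6599816861958 209.9438965553319 [ 341.75612424  -20.53071867 1110.19595613] [[0.05224897808141248, -0.9986175984121207, 0.005739027013065468], [-0.9780232127363279, -0.05233131691603425, -0.2018217743920255], [0.20184310649204773, 0.004932079829261866, -0.9794054497245755]]
```

View pics/top0.png

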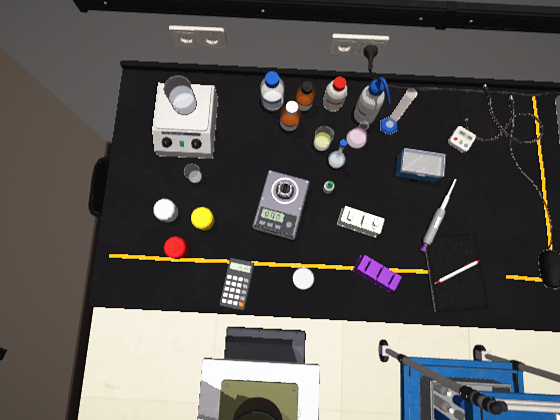

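View pics/scene0.png

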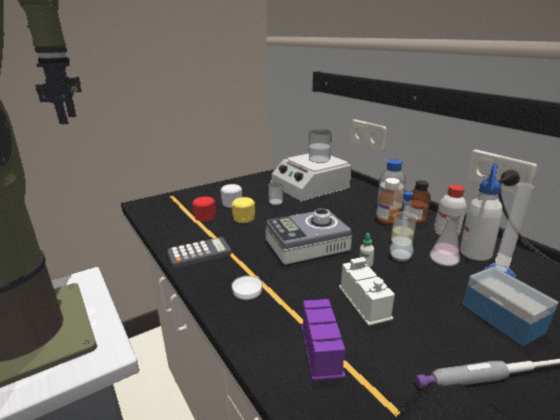

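Top view: the cap is the white/aluminium cylinder at (165,210); its look-alikes are yellow at (202,218) and red at (175,247). The white rack is at (361,221), with a purple look-alike at (379,272). The photometer is at (283,205) with its nose at (285,189). The bystanders are the petri dish (303,279), dropper (329,187) and beaker (193,173). I'll confirm these in an enlarged crop and measure.

Run:
```python
from h import *
import pickle
fs=pickle.load(open("f0.pkl","rb"))
for n in("top","scene"):
    f=fs[n];P=cloud(f);img=f["pixels"].astype(int);sat=img.max(-1)-img.min(-1);br=img.mean(-1)
    def reg(name,u0,u1,v0,v1,zl,zh,extra=None):
        m=np.zeros(br.shape,bool);m[v0:v1,u0:u1]=1
        m&=(P[...,2]>zl)&(P[...,2]<zh)&(f["z_map"]>0)
        if extra is not None:m&=extra
        q=P[m][:,:2].astype(np.float32)
        if len(q)<5: print(n,name,len(q));return
        r=cv2.minAreaRect(q);print(n,name,len(q),"mean",P[m].mean(0).round(1),"rect",np.round(r[0],1),np.round(r[1],1),round(r[2],1), "circ",[np.round(x,1) for x in cv2.minEnclosingCircle(q)])
    if n=="top":
        reg("cap",145,183,192,228,44,56,sat<50)
        reg("racktop",335,390,200,240,50,62)
        reg("bar/knob",335,390,200,240,66,90)
        for z in(62,66,70,72,74):reg("hi%d"%z,335,390,200,240,z,90)
        reg("case",245,315,165,245,56,65)
        reg("nose",265,305,170,210,80,95)
    else:
        reg("cap",215,245,180,210,44,56,sat<50)
        reg("bar",340,362,255,290,66,90); reg("knob",367,395,270,300,66,90); reg("racktop",335,400,255,325,52,59)
        reg("case",260,355,205,260,56,65); reg("nose",305,340,200,230,80,95)
f=fs["top"]["pixels"]
a=cv2.resize(f[185:255,320:405],None,fx=4.5,fy=4.5,interpolation=3);b=cv2.resize(f[165:245,245:320],None,fx=4.5,fy=4.5,interpolation=3)
g=fs["scene"]["pixels"];c=cv2.resize(g[195:330,215:405],None,fx=2.6,fy=2.6)
W=np.zeros((600,800,3),np.uint8);W[:315,:382]=a[:315,:382];W[:236,400:738]=b[60:296,:338];c=cv2.resize(c,(392,278));W[320:598,0:392]=c
e=cv2.resize(f[190:260,145:225],(340,298));W[300:598,420:760]=e
cv2.imwrite("pics/crop1.png",W[...,::-1])
```

```text
top cap 344 mean [547.9 295.2  50. ] rect [549.  296.1] [58.  57.7] 73.2 circ [array([547.9, 296.2]), np.float64(30.2)]
top racktop 551 mean [ 545.2 -257.8   56.2] rect [ 546.5 -257.9] [114.5  44.9] 74.1 circ [array([ 545.2, -257. ]), np.float64(59.5)]
top bar/knob 84 mean [ 548.  -250.1   73.7] rect [ 543.7 -257.8] [86.4 27.3] 70.6 circ [array([ 545.7, -258.2]), np.float64(43.5)]
top hi62 92 mean [ 546.9 -252.6   72.8] rect [ 545.8 -258.7] [86.2 27.5] 74.2 circ [array([ 545.7, -258.2]), np.float64(43.5)]
top hi66 84 mean [ 548.  -250.1   73.7] rect [ 543.7 -257.8] [86.4 27.3] 70.6 circ [array([ 545.7, -258.2]), np.float64(43.5)]
top hi70 75 mean [ 548.3 -251.9   74.4] rect [ 546.7 -259. ] [86.1 26.5] 74.8 circ [array([ 546.7, -258.7]), np.float64(43.3)]
top hi72 60 mean [ 547.7 -255.5   75.2] rect [ 544.  -258.3] [85.5 26.4] 70.6 circ [array([ 544.2, -258.2]), np.float64(43.1)]
top hi74 44 mean [ 548.4 -254.8   75.9] rect [ 543.  -257.9] [85.3 26.2] 68.8 circ [array([ 544.2, -258.2]), np.float64(43.1)]
top case 2189 mean [577.7 -30.6  60.9] rect [582.1 -31.3] [119.6 166.1] 77.8 circ
[... 224 characters left out ...]
.  55.1] 87.4 circ [array([548.2, 294.6]), np.float64(30.7)]
scene bar 75 mean [ 551.3 -225.2   71.8] rect [ 553.6 -225.2] [11.8 22.1] 75.0 circ [array([ 554. , -224.9]), np.float64(12.0)]
scene knob 68 mean [ 535.7 -295.4   73.8] rect [ 537.2 -294.2] [15.8 16.6] 54.2 circ [array([ 536.9, -293.8]), np.float64(9.1)]
scene racktop 735 mean [ 538.9 -267.9   55.7] rect [ 514.7 -290.3] [181.5  93.7] 43.4 circ [array([ 498. , -272.7]), np.float64(93.2)]
scene case 1522 mean [568.3 -42.3  60.5] rect [582.1 -33.9] [120.4 165.8] 77.2 circ [array([580.8, -34.7]), np.float64(98.0)]
scene nose 118 mean [614.1 -43.2  84.8] rect [616.  -41.9] [37.3 35.9] 24.7 circ [array([615.6, -40.8]), np.float64(20.0)]
```

View pics/crop1.png

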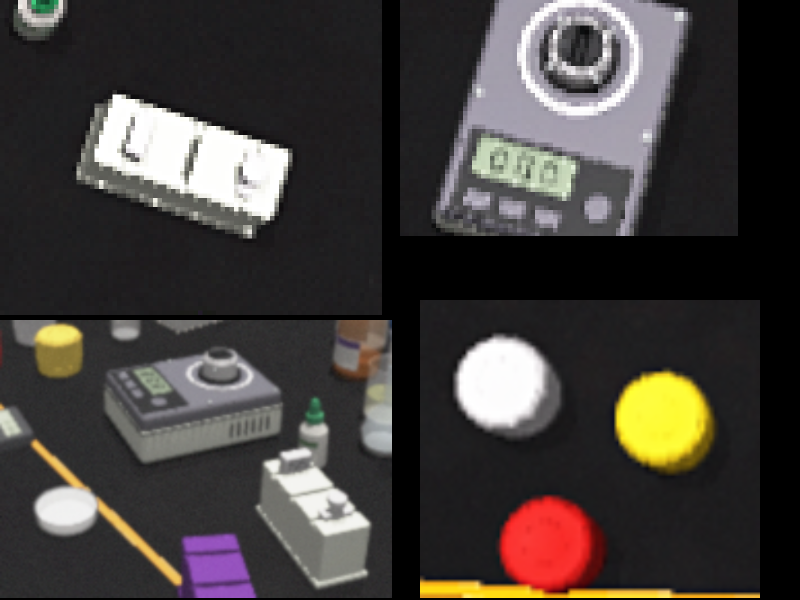

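Confirmed: the bar-topped filter is in the rack's +y slot at about (553.5,-224.5), and the knob-topped plate at (537,-294). The rack's yaw is about -15° and the photometer's about -12.7°. The nose is at about (615.5,-39.5), and the white cap at (548,296), not the red or yellow ones. Sizes and heights match. Moving over the filter now.

apply_moves:
  targets:
    - [0.45,[-4.6,-3.05,0],[0,0,0]]
    - [0.45,[-4.6,-3.05,0],[0,0,0]]
    - [0.45,[-4.6,-3.05,0],[0,0,0]]
    - [0.45,[-4.6,-3.05,0],[0,0,0]]
    - [0.45,[-4.6,-3.05,0],[0,0,0]]
  force: 15

```text
time: 0.78
tcp_pos: [367.8, 374.7, 238.7]
ee_rot: [-3.142, 0.0, 2.822]
contact_force: [1.7, 0.0, -0.4]
finger_gap: 41.0
finger_force: 0.0
```

apply_moves:
  targets:
    - [0.45,[-4.6,-3.05,0],[0,0,0]]
    - [0.45,[-4.6,-3.05,0],[0,0,0]]
    - [0.45,[-4.6,-3.05,0],[0,0,0]]
    - [0.45,[-4.6,-3.05,0],[0,0,0]]
    - [0.45,[-4.6,-3.05,0],[0,0,0]]

```text
time: 1.4
tcp_pos: [538.1, 157.6, 238.6]
ee_rot: [3.142, -0.0, 2.822]
contact_force: [1.0, 0.8, 0.4]
finger_gap: 39.4
finger_force: 0.0
```

apply_moves:
  targets:
    - [0.45,[-1.5,-3.98,0],[0,0,0]]
    - [0.45,[-1.5,-3.98,0],[0,0,0]]
    - [0.45,[-1.5,-3.98,0],[0,0,0]]
    - [0.45,[-1.5,-3.98,0],[0,0,0]]
    - [0.45,[-1.5,-3.98,0],[0,0,0]]

```text
time: 2.02
tcp_pos: [545.7, -54.7, 238.5]
ee_rot: [3.142, -0.0, 2.822]
contact_force: [0.6, -0.4, -0.1]
finger_gap: 39.7
finger_force: 0.0
```

apply_moves:
  targets:
    - [0.45,[-1.5,-3.98,1],[0,0,0]]
    - [0.45,[-1.5,-3.98,1],[0,0,0]]
    - [0.45,[-1.5,-3.98,2],[0,0,0]]
    - [0.45,[-1.47,-3.94,2],[0,0,0]]
    - [0.45,[0,0,2],[0,0,-3.3]]

```text
time: 2.65
tcp_pos: [551.6, -228.2, 157.6]
ee_rot: [-3.138, 0.0, 2.874]
contact_force: [-0.6, -0.3, 0.6]
finger_gap: 39.5
finger_force: 0.0
```

Run:
```python
from h import *
import pickle
f=grab_frame("wrist");s=get_state();pickle.dump((f,s),open("w1.pkl","wb"));print(s["tcp_pos"],s["ee_rot"],f["fovy"],f["cx"],f["cy"],-f["R"].T@f["t"]);save(f,"pics/w1.png")
```

```text
[ 550.28405903 -224.97353823  155.06578236] [-3.14078149 -0.00495635  2.87887159] 65.70646984690485 278.17674043808273 207.11498067328634 [ 487.1212647  -208.80670725  303.48682164]
```

View pics/w1.png

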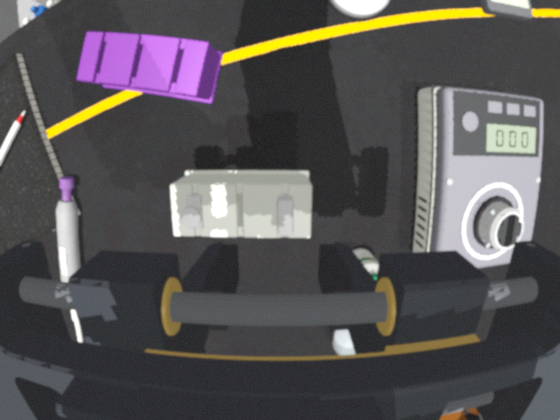

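Wrist view: rack at (242,205), filter bar at (285,213), knob at (190,212), nose at (500,225). Measuring from the wrist depth.

```bash
cat >> h.py <<'E'
def wcloud(f):
    h,w=f["z_map"].shape; F=h/2/np.tan(np.radians(f["fovy"]/2))
    u,v=np.meshgrid(np.arange(w),np.arange(h)); a=u-f["cx"];b=v-f["cy"];r=np.hypot(a,b)+1e-9
    t=np.tan(r/F)/r; z=f["z_map"]
    return (np.stack([a*t*z,b*t*z,z],-1)-f["t"])@f["R"]
def reg(f,P,name,u0,u1,v0,v1,zl,zh):
    m=np.zeros(P.shape[:2],bool);m[v0:v1,u0:u1]=1;m&=(P[...,2]>zl)&(P[...,2]<zh)&(f["z_map"]>0)
    q=P[m][:,:2].astype(np.float32)
    if len(q)<5: print(name,len(q));return
    r=cv2.minAreaRect(q);c=cv2.minEnclosingCircle(q);print(name,len(q),"mean",P[m].mean(0).round(1),"rect",np.round(r[0],1),np.round(r[1],1),round(r[2],1),"circ",np.round(c[0],1),round(c[1],1))
E
python3 - <<'E'
from h import *
import pickle
f,s=pickle.load(open("w1.pkl","rb"));P=wcloud(f)
reg(f,P,"bar",268,300,185,240,71.5,80);reg(f,P,"barlow",268,300,185,240,62,80);reg(f,P,"knob",172,212,185,240,71,82)
reg(f,P,"racktop",165,320,165,240,53,58.5)
reg(f,P,"nose",470,530,190,260,83,95);reg(f,P,"nosetop",470,530,190,260,85,95);reg(f,P,"case",415,550,80,260,57,64)
E
```

```text
bar 572 mean [ 556.5 -223.4   73.9] rect [ 556.8 -223.4] [12.  27.3] 73.1 circ [ 557.1 -223.6] 14.5
barlow 647 mean [ 555.5 -223.3   73.2] rect [ 556.7 -223.5] [12.2 27.8] 74.9 circ [ 556.9 -223.2] 14.6
knob 354 mean [ 536.9 -292.3   74.7] rect [ 537.3 -292.7] [16.  15.9] 72.3 circ [ 537.3 -292.8] 8.5
racktop 5586 mean [ 546.2 -256.1   56. ] rect [ 547.  -258.3] [114.6  44.4] 74.0 circ [ 546.8 -258.1] 60.6
nose 783 mean [614.5 -41.4  85.3] rect [615.5 -40.6] [36.1 36.6] 18.2 circ [615.8 -40.1] 18.9
nosetop 540 mean [615.5 -40.4  85.8] rect [616.5 -39.5] [35.3 34.6] 61.9 circ [615.8 -39.3] 18.4
case 13672 mean [563.9 -37.6  60.2] rect [579.2 -31.7] [120.1 159.3] 77.9 circ [572.8 -30.6] 91.3
```

apply_moves:
  targets:
    - [0.45,[0,0,1],[0,0,0]]
    - [0.45,[0,0,2],[0,0,0]]
    - [0.45,[0,0,1],[0,0,0]]
    - [0.45,[0,0,0],[0,0,0]]
    - [0.45,[0,0,0],[0,0,0]]

```text
time: 3.32
tcp_pos: [553.3, -222.6, 119.4]
ee_rot: [3.141, 0.001, 2.88]
contact_force: [-0.2, -0.4, 0.3]
finger_gap: 39.5
finger_force: 0.0
```

apply_moves:
  targets:
    - [0.45,[-0.35,0.01,1],[0,0,0.4]]
    - [0.45,[0,0,2],[0,0,0]]
    - [0.45,[0,0,1.6],[0,0,0]]
    - [0.45,[0,0,1],[0,0,0]]
    - [0.45,[0,0,0.5],[0,0,0]]

```text
time: 3.95
tcp_pos: [555.9, -223.5, 57.0]
ee_rot: [3.141, -0.001, 2.872]
contact_force: [0.2, -0.6, -0.1]
finger_gap: 39.6
finger_force: 0.0
```

apply_moves:
  targets:
    - [0.45,[0,0,0],[0,0,0]]
    - [0.2,[0,0,0],[0,0,0]]
    - [0.05,[0,0,0],[0,0,0]]
    - [0.05,[0,0,0],[0,0,0]]
    - [0.05,[0,0,0],[0,0,0]]
  force: 20

```text
time: 4.58
tcp_pos: [556.2, -223.8, 58.0]
ee_rot: [-3.142, 0.0, 2.872]
contact_force: [-0.4, 0.1, 3.1]
finger_gap: 12.0
finger_force: 20.0
```

apply_moves:
  targets:
    - [0.05,[0,0,-0.5],[0,0,0]]
    - [0.05,[0,0,-1.5],[0,0,0]]
    - [0.05,[0,0,-2],[0,0,0]]
    - [0.05,[0,0,-2],[0,0,0]]
    - [0.05,[0,0,-2],[0,0,0]]

```text
time: 5.2
tcp_pos: [556.1, -223.6, 139.3]
ee_rot: [3.141, 0.001, 2.872]
contact_force: [-0.4, 0.6, -0.6]
finger_gap: 12.0
finger_force: 20.0
```

apply_moves:
  targets:
    - [0.05,[0,0,-2],[0,0,0]]
    - [0.05,[0,0,-1],[0,0,0]]
    - [0.05,[0,0,0],[0,0,0]]
    - [0.05,[0,0,0],[0,0,0]]
    - [0.05,[0,0,0],[0,0,0]]

```text
time: 5.82
tcp_pos: [555.6, -223.4, 166.9]
ee_rot: [3.141, -0.002, 2.873]
contact_force: [0.7, 0.9, 0.0]
finger_gap: 11.8
finger_force: 20.0
```

apply_moves:
  targets:
    - [0.05,[0,2,0],[0,0,0]]
    - [0.05,[-0.2,4,0],[0,0,0]]
    - [0.05,[-0.62,4,0],[0,0,-3.1]]
    - [0.05,[0,2,0],[0,0,0]]
    - [0.05,[0,0,0],[0,0,0]]

```text
time: 6.45
tcp_pos: [594.8, -107.5, 167.5]
ee_rot: [3.141, -0.001, 2.929]
contact_force: [-0.0, 0.3, -0.7]
finger_gap: 11.7
finger_force: 20.0
```

apply_moves:
  targets:
    - [0.05,[0,0,0],[0,0,0]]
    - [0.05,[0,0,0],[0,0,0]]
    - [0.05,[0,0,0],[0,0,0]]
    - [0.05,[0,0,0],[0,0,0]]
    - [0.05,[0,0,0],[0,0,0]]

```text
time: 7.08
tcp_pos: [594.8, -110.0, 167.7]
ee_rot: [3.141, 0.0, 2.926]
contact_force: [-0.1, -0.5, -1.1]
finger_gap: 11.8
finger_force: 20.0
```

Run:
```python
from h import *
import pickle
f=grab_frame("wrist");s=get_state();pickle.dump((f,s),open("w2.pkl","wb"));print(s["tcp_pos"],s["ee_rot"]);save(f,"pics/w2.png")
```

```text
[ 594.8234604  -109.93589125  167.713621  ] [3.14146052e+00 1.11118022e-05 2.92635481e+00]
```

View pics/w2.png

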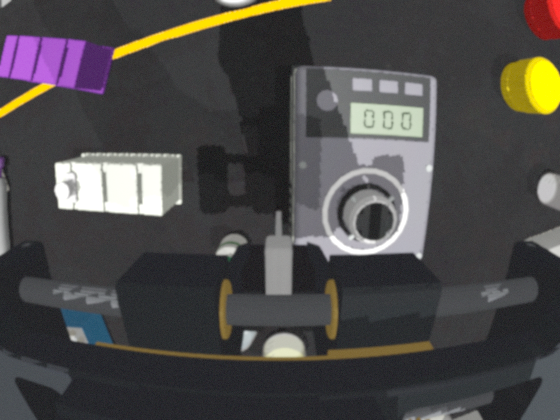

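The nose is at (372,217) with its dark slot visible. The held filter is at (280,245), with its bar between the fingers. I'll measure the nose and case yaw, and the held bar relative to the TCP.

Run:
```python
from h import *
import pickle
f,s=pickle.load(open("w2.pkl","rb"));P=wcloud(f)
reg(f,P,"nose",335,415,185,250,83.5,95);reg(f,P,"nosetop",335,415,185,250,85,88)
reg(f,P,"nosemid",335,415,185,250,70,79)
reg(f,P,"case",285,450,60,250,57,64)
reg(f,P,"plate",265,295,208,262,110,168);reg(f,P,"bar",255,302,215,300,176,200)
# slot: rays on dark pixels within nose, at plane z=85
g=f["pixels"].mean(-1);sub=g[185:250,335:415];print(f["pixels"][205:235:5,352:398:4].mean(-1).astype(int))
v,u=np.mgrid[0:420,0:560];F=210/np.tan(np.radians(f["fovy"]/2));a=u-f["cx"];b=v-f["cy"];r=np.hypot(a,b)+1e-9
d=np.stack([a/r*np.sin(r/F),b/r*np.sin(r/F),np.cos(r/F)],-1)@f["R"];c=-f["R"].T@f["t"]
Q=c+d*((86-c[2])/d[...,2])[...,None]
m=(np.hypot(Q[...,0]-615.8,Q[...,1]+39.7)<15)&(g<45)&(v<245)
q=Q[m][:,:2];rr=cv2.minAreaRect(q.astype(np.float32));print("slot",len(q),q.mean(0),rr)
# deep points (depth map into slot)
m2=(np.hypot(P[...,0]-615.8,P[...,1]+39.7)<22)&(P[...,2]<57)&(v>190)&(v<245)&(u>345)&(u<400);q=Q[m2][:,:2];print("deep",len(q),q.mean(0) if len(q) else 0,cv2.minAreaRect(q.astype(np.float32)) if len(q)>4 else 0)
```

```text
nose 1187 mean [615.1 -40.   85.6] rect [615.5 -39.4] [35.6 36.9] 32.1 circ [616.4 -39.3] 18.9
nosetop 929 mean [615.7 -39.8  86. ] rect [616.3 -39.6] [33.9 35.2] 16.9 circ [615.8 -39.4] 18.1
nosemid 419 mean [612.2 -41.8  75.2] rect [615.7 -39.1] [38.2 37.4] 77.2 circ [616.3 -39. ] 24.3
case 21599 mean [566.9 -32.3  60.3] rect [576.4 -30.9] [119.  153.1] 77.4 circ [577.4 -30.4] 95.4
plate 155 mean [ 583.2 -106.2  147.8] rect [ 583.5 -104.9] [12.5  3.2] 59.7 circ [ 584.7 -105.6] 6.3
bar 1986 mean [ 590.6 -108.1  184.6] rect [ 592.9 -108.5] [21.1 23.5] 78.5 circ [ 592.9 -108.6] 12.8
[[137 151 159 168  97  42  40  43  90 154 151 117]
 [142 160 138  63  65  34  36  40  63  69 180 130]
 [152 152  59  65  62  35  37  46  65  63 106 153]
 [156 115  65  65  59  39  38  49  66  65  87 160]
 [160 103  66  65  56  36  37  57  61  62 125 133]
 [151 154  50  63  53  37  34  57  62 100 166 150]]
slot 315 [616.1865599  -39.02050894] ((616.4453735351562, -39.0157585144043), (8.164538383483887, 25.523435592651367), 77.3241958618164)
deep 0 0 0
```

apply_moves:
  targets:
    - [0.05,[-0.2,2.5,0],[0,0,0]]
    - [0.05,[-0.3,3,0],[0,0,0]]
    - [0.05,[0,1.85,0],[0,0,0]]
    - [0.05,[0,0,0],[0,0,0]]
    - [0.05,[0,0,0],[0,0,0]]

```text
time: 7.75
tcp_pos: [615.0, -40.9, 167.6]
ee_rot: [-3.14, -0.0, 2.925]
contact_force: [0.6, -0.9, -0.7]
finger_gap: 11.7
finger_force: 20.0
```

apply_moves:
  targets:
    - [0.05,[0,0,0],[0,0,0]]
    - [0.05,[0,0,0],[0,0,0]]
    - [0.05,[0,0,0],[0,0,0]]
    - [0.05,[0,0,0],[0,0,0]]
    - [0.05,[0,0,0],[0,0,0]]

```text
time: 8.38
tcp_pos: [615.4, -39.1, 167.7]
ee_rot: [3.142, -0.0, 2.927]
contact_force: [0.0, -0.1, -1.0]
finger_gap: 11.7
finger_force: 20.0
```

apply_moves:
  targets:
    - [0.05,[0,0,1.2],[0,0,0]]
    - [0.05,[0,0,1.2],[0,0,0]]
    - [0.05,[0,0,0.6],[0,0,0]]
    - [0.05,[0,0,0.5],[0,0,0]]
    - [0.05,[0,0,0.5],[0,0,0]]

```text
time: 9.0
tcp_pos: [615.5, -39.1, 127.4]
ee_rot: [3.141, 0.0, 2.927]
contact_force: [-0.9, -0.3, -0.2]
finger_gap: 11.8
finger_force: 20.0
```

apply_moves:
  targets:
    - [0.05,[0,0,0.3],[0,0,0]]
    - [0.05,[0,0,0.3],[0,0,0]]
    - [0.05,[0,0,0.2],[0,0,0]]
    - [0.05,[0,0,0],[0,0,0]]
    - [0.05,[0,0,0],[0,0,0]]

```text
time: 9.62
tcp_pos: [615.5, -39.1, 119.8]
ee_rot: [3.141, 0.0, 2.927]
contact_force: [1.1, 0.5, 0.0]
finger_gap: 11.6
finger_force: 20.0
```

apply_moves:
  targets:
    - [0.05,[0,0,0.5],[0,0,0]]
    - [0.05,[0,0,0.5],[0,0,0]]
    - [0.05,[0,0,0.5],[0,0,0]]
    - [0.05,[0,0,0.5],[0,0,0]]
    - [0.05,[0,0,0.4],[0,0,0]]

```text
time: 10.25
tcp_pos: [615.3, -39.1, 95.2]
ee_rot: [3.142, -0.0, 2.927]
contact_force: [0.4, 0.5, -1.2]
finger_gap: 11.7
finger_force: 20.0
```

apply_moves:
  targets:
    - [0.05,[0,0,0.3],[0,0,0]]
    - [0.05,[0,0,0.3],[0,0,0]]
    - [0.05,[0,0,0.1],[0,0,0]]
    - [0.05,[0,0,0],[0,0,0]]
    - [0.05,[0,0,0],[0,0,0]]

```text
time: 10.88
tcp_pos: [615.5, -39.1, 88.8]
ee_rot: [3.141, 0.0, 2.926]
contact_force: [-0.4, 0.2, -0.5]
finger_gap: 12.1
finger_force: 20.0
```

apply_moves:
  targets:
    - [0.05,[0,0,0.05],[0,0,0]]
    - [0.05,[0,0,0.05],[0,0,0]]
    - [0.05,[0,0,0.03],[0,0,0]]
    - [0.05,[0,0,0],[0,0,0]]
    - [0.05,[0,0,0],[0,0,0]]

```text
time: 11.5
tcp_pos: [615.5, -39.1, 88.0]
ee_rot: [3.142, 0.0, 2.926]
contact_force: [-0.8, 0.8, 6.1]
finger_gap: 11.7
finger_force: 20.0
```

apply_moves:
  targets:
    - [0.3,[0,0,0],[0,0,0]]
    - [0.45,[0,0,0],[0,0,0]]
    - [0.45,[0,0,0],[0,0,0]]
    - [0.45,[0,0,0],[0,0,0]]
    - [0.45,[0,0,0],[0,0,0]]

```text
time: 12.12
tcp_pos: [615.4, -39.1, 87.3]
ee_rot: [3.142, -0.0, 2.927]
contact_force: [-0.1, 0.6, -0.5]
finger_gap: 39.6
finger_force: 0.0
```

apply_moves:
  targets:
    - [0.45,[0,0,-1],[0,0,0]]
    - [0.45,[0,0,-3],[0,0,0]]
    - [0.45,[0,0,-4],[0,0,0]]
    - [0.45,[0,0,-2],[0,0,0]]
    - [0.45,[0,0,0],[0,0,0]]

```text
time: 12.75
tcp_pos: [616.7, -39.1, 189.6]
ee_rot: [3.141, 0.004, 2.926]
contact_force: [0.1, 0.4, -0.7]
finger_gap: 39.9
finger_force: 0.0
```

Run:
```python
from h import *
import pickle
f0=pickle.load(open("f0.pkl","rb"))["top"];P=cloud(f0)
reg(f0,P,"yellow",188,218,202,235,44,56);reg(f0,P,"red",160,190,232,262,44,56);reg(f0,P,"white",148,183,194,228,44,56);reg(f0,P,"beaker",180,205,160,185,30,70)
f=grab_frame("top");P=cloud(f);s=get_state();print(s["tcp_pos"])
m=(np.hypot(P[...,0]-616,P[...,1]+39.3)<20)&(P[...,2]>95)&(P[...,2]<112);print(P[m].mean(0) if m.any() else 0,m.sum())
f=grab_frame("scene");P=cloud(f);reg(f,P,"bar in nose",295,350,180,235,95,112)
```

```text
yellow 350 mean [529.9 188.3  49.8] rect [530.1 189.2] [57.1 56.5] 3.1 circ [530.6 189.4] 29.7
red 366 mean [443.6 254.   50. ] rect [444.  254.2] [58.  57.6] 6.2 circ [443.9 254.7] 30.0
white 344 mean [547.9 295.2  50. ] rect [549.  296.1] [58.  57.7] 73.2 circ [547.9 296.2] 30.2
beaker 123 mean [661.5 228.2  46.1] rect [660.5 226.9] [43.3 41.8] 12.4 circ [661.1 226.9] 22.4
[615.67777741 -39.17504848 188.11203691]
[611.78282711 -36.59705859 103.44816197] 37
bar in nose 64 mean [614.2 -41.6 101.2] rect [615.2 -39.9] [13.2 27.3] 74.8 circ [614.9 -41.1] 13.6
```

Filter is seated (bar top at about 103, centred on the nose). Now to the cap. Yellow (530,189) and red (444,254) are more than 100 mm away, so the fingers have room.

apply_moves:
  targets:
    - [0.6,[1.72,3.9,0],[0,0,0]]
    - [1,[1.72,3.9,0],[0,0,0]]
    - [1,[1.72,3.9,0],[0,0,0]]
    - [1,[1.72,3.9,0],[0,0,0]]
    - [1,[1.7,3.9,0],[0,0,0]]

```text
time: 13.48
tcp_pos: [572.0, 170.6, 185.9]
ee_rot: [-3.14, -0.002, 2.927]
contact_force: [-0.6, 0.5, -0.1]
finger_gap: 87.1
finger_force: 0.0
```

apply_moves:
  targets:
    - [1,[0.8,2,0],[0,0,0]]
    - [1,[0,0,0],[0,0,0]]
    - [1,[0,0,0],[0,0,0]]
    - [1,[0,0,0],[0,0,0]]
    - [1,[0,0,0],[0,0,0]]

```text
time: 14.1
tcp_pos: [570.0, 189.6, 187.3]
ee_rot: [-3.141, 0.0, 2.925]
contact_force: [-1.6, 0.5, -0.4]
finger_gap: 88.1
finger_force: 0.0
```

Run:
```python
from h import *
import pickle
f=grab_frame("wrist");s=get_state();pickle.dump((f,s),open("w3.pkl","wb"));print(s["tcp_pos"],s["ee_rot"],s["qpos"]);save(f,"pics/w3.png")
P=wcloud(f);h=cv2.cvtColor(f["pixels"],cv2.COLOR_RGB2HSV)
m=(abs(P[...,2]-50)<5)&(np.hypot(P[...,0]-548,P[...,1]-296)<45)&(f["z_map"]>0)&(np.arange(420)[:,None]<245)
v,u=np.where(m);print(len(u),u.min(),u.max(),v.min(),v.max());q=P[m][:,:2].astype(np.float32);print(P[m].mean(0),cv2.minEnclosingCircle(q),cv2.minAreaRect(q))
```

```text
[569.89342404 189.97252371 187.40378571] [-3.14132653e+00  8.98773574e-05  2.92512729e+00] [-0.26051633  0.72405815 -0.24222418  1.69147348  0.23447025  0.75466029
  0.73849296]
2982 355 415 117 181
[548.12054691 294.3002259   49.22855239] ((548.8627319335938, 295.9602355957031), 30.093393325805664) ((549.1874389648438, 295.47882080078125), (58.428749084472656, 59.09235382080078), 63.00677490234375)
```

View pics/w3.png

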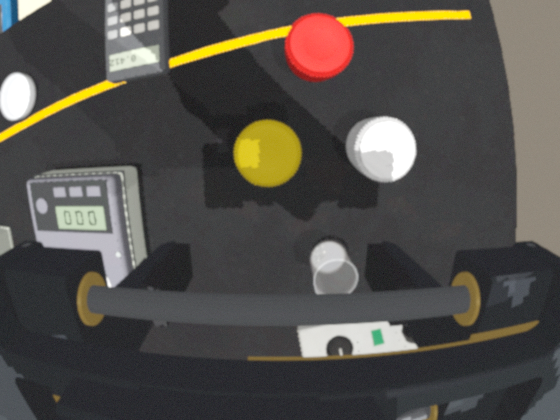

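Wrist view: the white cap is at (385,149), i.e. (548.9,295.8), top at z 50 and radius 30, as expected.

apply_moves:
  targets:
    - [1,[1.4,3.2,1],[0,0,0]]
    - [1,[1.4,3.2,2],[0,0,0]]
    - [1,[1.52,3.48,2.5],[0,0,0]]
    - [1,[0,0,3],[0,0,0]]
    - [1,[0,0,1.5],[0,0,0]]

```text
time: 14.78
tcp_pos: [547.9, 296.1, 85.9]
ee_rot: [-3.14, -0.001, 2.927]
contact_force: [-0.6, -0.6, 0.1]
finger_gap: 87.9
finger_force: 0.0
```

apply_moves:
  targets:
    - [1,[0,0,0],[0,0,0]]
    - [1,[0,0,0],[0,0,0]]
    - [1,[0,0,0],[0,0,0]]
    - [1,[0,0,0],[0,0,0]]
    - [1,[0,0,0],[0,0,0]]

```text
time: 15.4
tcp_pos: [548.7, 296.7, 87.8]
ee_rot: [3.141, 0.0, 2.926]
contact_force: [1.4, 0.3, -0.5]
finger_gap: 88.1
finger_force: 0.0
```

apply_moves:
  targets:
    - [1,[0,-0.08,1.5],[0,0,0]]
    - [1,[0,0,2],[0,0,0]]
    - [1,[0,0,1.8],[0,0,0]]
    - [1,[0,0,0.9],[0,0,0]]
    - [1,[0,0,0],[0,0,0]]

```text
time: 16.02
tcp_pos: [547.8, 295.7, 24.3]
ee_rot: [-3.14, -0.001, 2.927]
contact_force: [0.3, -0.3, 0.2]
finger_gap: 87.9
finger_force: 0.0
```

apply_moves:
  targets:
    - [0.8,[0,0,0],[0,0,0]]
    - [0.7,[0,0,0],[0,0,0]]
    - [0.6,[0,0,0],[0,0,0]]
    - [0.6,[0,0,0],[0,0,0]]
    - [0.6,[0,0,0],[0,0,0]]
  force: 35

```text
time: 16.65
tcp_pos: [548.6, 296.0, 25.9]
ee_rot: [3.141, 0.001, 2.926]
contact_force: [-0.8, -0.5, 4.3]
finger_gap: 59.6
finger_force: 35.0
```

apply_moves:
  targets:
    - [0.6,[0,0,-1],[0,0,0]]
    - [0.6,[0,0,-3],[0,0,0]]
    - [0.6,[0,0,-4],[0,0,0]]
    - [0.6,[0,0,-4],[0,0,0]]
    - [0.6,[0,0,-1.5],[0,0,0]]

```text
time: 17.27
tcp_pos: [549.3, 296.5, 162.9]
ee_rot: [3.139, 0.003, 2.926]
contact_force: [0.3, -0.1, -0.5]
finger_gap: 59.4
finger_force: 35.0
```

apply_moves:
  targets:
    - [0.6,[0,0,0],[0,0,0]]
    - [0.6,[-0.8,-2,0],[0,0,0]]
    - [0.6,[-1.6,-3.8,0],[0,0,0]]
    - [0.6,[-1.6,-3.8,0],[0,0,0]]
    - [0.6,[-1.6,-3.8,0],[0,0,0]]

```text
time: 17.9
tcp_pos: [573.6, 149.1, 158.5]
ee_rot: [-3.138, -0.003, 2.925]
contact_force: [1.2, -0.9, -1.7]
finger_gap: 59.1
finger_force: 35.0
```

apply_moves:
  targets:
    - [0.6,[-1.6,-3.8,0],[0,0,0]]
    - [0.6,[-1.6,-3.8,0],[0,0,0]]
    - [0.6,[-1.6,-3.8,0],[0,0,0]]
    - [0.6,[-1.6,-3.8,0],[0,0,0]]
    - [0.6,[-1,-2,0],[0,0,0]]

```text
time: 18.52
tcp_pos: [608.3, -36.6, 158.3]
ee_rot: [-3.138, -0.004, 2.922]
contact_force: [0.4, 0.1, -2.2]
finger_gap: 59.4
finger_force: 35.0
```

apply_moves:
  targets:
    - [0.6,[0,0,0],[0,0,0]]
    - [0.6,[0,0,0],[0,0,0]]
    - [0.6,[0,0,0],[0,0,0]]
    - [0.6,[0,0,0],[0,0,0]]
    - [0.6,[0,0,0],[0,0,0]]

```text
time: 19.15
tcp_pos: [610.0, -30.1, 160.5]
ee_rot: [3.141, -0.0, 2.928]
contact_force: [-0.8, -0.1, -1.9]
finger_gap: 59.4
finger_force: 35.0
```

apply_moves:
  targets:
    - [0.6,[-0.78,-0.77,0],[0,0,0]]
    - [0.6,[0,0,0.8],[0,0,0]]
    - [0.6,[0,0,0.7],[0,0,0]]
    - [0.6,[0,0,0],[0,0,0]]
    - [0.6,[0,0,0],[0,0,0]]

```text
time: 19.77
tcp_pos: [616.0, -39.7, 145.3]
ee_rot: [3.141, -0.0, 2.927]
contact_force: [-0.8, -0.0, -2.2]
finger_gap: 59.5
finger_force: 35.0
```

Run:
```python
from h import *
f=grab_frame("scene");P=cloud(f);s=get_state();print(s["tcp_pos"],s["ee_rot"],s["qpos"])
save(f,"pics/s2.png");W=cv2.resize(f["pixels"][130:250,250:390],None,fx=5,fy=5,interpolation=cv2.INTER_CUBIC)[:600,:700];cv2.imwrite("pics/s2c.png",W[...,::-1])
```

```text
[616.12119151 -39.73692991 145.4801945 ] [3.14132676e+00 1.37890361e-04 2.92680532e+00] [ 0.14218012  0.80324397 -0.27417883  1.66971614  0.30304808  0.71042569
  1.07261378]
```

View pics/s2c.png

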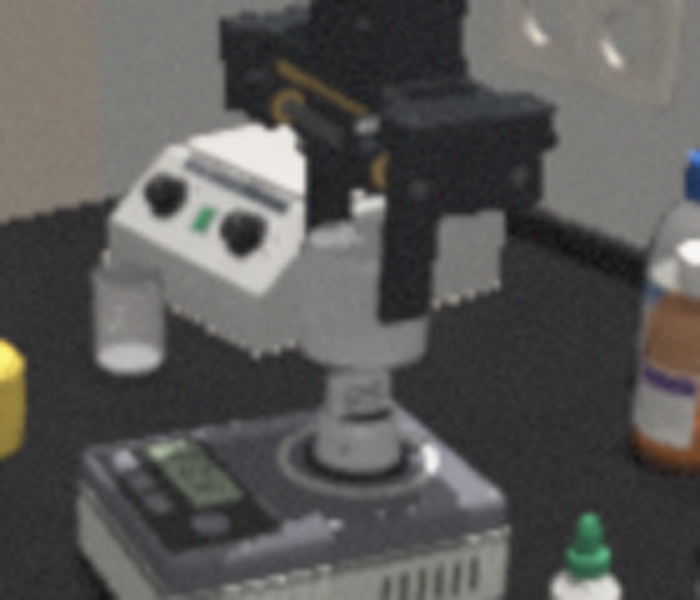

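The crop shows the cap upright in the gripper at (365,290), directly over the nose and seated filter at (360,420). Lowering it.

apply_moves:
  targets:
    - [0.6,[0,0.03,0.8],[0,0,0]]
    - [0.6,[0,0,0.8],[0,0,0]]
    - [0.6,[0,0,0.8],[0,0,0]]
    - [0.6,[0,0,0.8],[0,0,0]]
    - [0.6,[0,0,0.6],[0,0,0]]

```text
time: 20.45
tcp_pos: [615.9, -39.7, 106.7]
ee_rot: [-3.142, -0.001, 2.927]
contact_force: [0.3, -0.4, -1.9]
finger_gap: 59.4
finger_force: 35.0
```

apply_moves:
  targets:
    - [0.6,[0,0,0.2],[0,0,0]]
    - [0.6,[0,0,0.1],[0,0,0]]
    - [0.6,[0,0,0.1],[0,0,0]]
    - [0.6,[0,0,0],[0,0,0]]
    - [0.6,[0,0,0],[0,0,0]]

```text
time: 21.08
tcp_pos: [616.2, -39.7, 103.6]
ee_rot: [3.141, 0.0, 2.927]
contact_force: [0.1, -0.7, -1.1]
finger_gap: 59.5
finger_force: 35.0
```

apply_moves:
  targets:
    - [0.6,[0,0,0.1],[0,0,0]]
    - [0.6,[0,0,0.1],[0,0,0]]
    - [0.6,[0,0,0],[0,0,-3]]
    - [0.6,[0,0,0],[0,0,-3]]
    - [0.6,[0,0,0],[0,0,0]]

```text
time: 21.7
tcp_pos: [617.2, -39.6, 102.6]
ee_rot: [3.141, 0.003, 3.032]
contact_force: [-0.3, 0.1, 5.7]
finger_gap: 59.3
finger_force: 35.0
```

```bash
python3 -c "
from h import *
s=get_state();print(s['tcp_pos'],s['ee_rot'],s['qpos'],s['contact_force'],s['torque'])"
```

```text
[617.17217727 -39.5594648  102.5887516 ] [3.14109006e+00 2.52851571e-03 3.03184738e+00] [ 0.14391286  0.866015   -0.27863868  1.69172715  0.36216843  0.63231758
  1.12564139] [-0.34165551  0.07889356  5.72815243] [0.00296191 0.15574119 0.07404657]
```

Resting on the pins (5.7 N at z 102.6). Now turning.

apply_moves:
  targets:
    - [0.6,[0,0,0.02],[0,0,-4]]
    - [0.6,[0,0,0],[0,0,-4]]
    - [0.6,[0,0,0],[0,0,-4]]
    - [0.6,[0,0,0],[0,0,-4]]
    - [0.6,[0,0,0],[0,0,0]]

```text
time: 22.32
tcp_pos: [617.3, -39.3, 102.6]
ee_rot: [3.142, 0.003, -2.972]
contact_force: [0.3, 0.2, 6.3]
finger_gap: 59.2
finger_force: 35.0
```

apply_moves:
  targets:
    - [0.6,[0,0,0],[0,0,-4]]
    - [0.6,[0,0,0],[0,0,-4]]
    - [0.6,[0,0,0],[0,0,-4]]
    - [0.6,[0,0,0],[0,0,-4]]
    - [0.6,[0,0,0],[0,0,0]]

```text
time: 22.95
tcp_pos: [616.0, -39.8, 101.1]
ee_rot: [3.141, -0.0, -2.694]
contact_force: [1.3, 0.5, 0.0]
finger_gap: 59.2
finger_force: 35.0
```

The contact force vanished and z dropped below the pin rest, so the keyways have found the pins. Pushing down carefully.

apply_moves:
  targets:
    - [0.6,[0,0,0.15],[0,0,0]]
    - [0.6,[0,0,0.2],[0,0,0]]
    - [0.6,[0,0,0.2],[0,0,0]]
    - [0.6,[0,0,0.2],[0,0,0]]
    - [0.6,[0,0,0],[0,0,0]]

```text
time: 23.58
tcp_pos: [616.0, -39.7, 93.5]
ee_rot: [3.141, -0.0, -2.693]
contact_force: [-0.2, -0.1, -1.4]
finger_gap: 59.5
finger_force: 35.0
```

```bash
python3 -c "
from h import *
s=get_state();print(s['tcp_pos'],s['ee_rot'],s['qpos'],s['contact_force'],s['torque'])"
```

```text
[615.9721113  -39.6583258   93.49268049] [ 3.14142087e+00 -3.24437939e-04 -2.69340635e+00] [ 0.22074955  0.89733292 -0.42079783  1.69171164  0.53936543  0.6708383
  1.52898834] [-0.16586396 -0.07367535 -1.4394695 ] [0.06788679 0.07177246 0.04753283]
```

apply_moves:
  targets:
    - [0.6,[0,0,0.2],[0,0,0]]
    - [0.6,[0,0,0.2],[0,0,0]]
    - [0.6,[0,0,0.2],[0,0,0]]
    - [0.6,[0,0,0.2],[0,0,0]]
    - [0.6,[0,0,0.05],[0,0,0]]

```text
time: 24.2
tcp_pos: [616.2, -39.7, 85.9]
ee_rot: [-3.141, 0.0, -2.694]
contact_force: [-3.1, -0.3, 9.2]
finger_gap: 59.2
finger_force: 35.0
```

apply_moves:
  targets:
    - [0.6,[0,0,0.05],[0,0,0]]
    - [0.6,[0,0,0.05],[0,0,0]]
    - [0.6,[0,0,0],[0,0,0]]
    - [0.6,[0,0,0],[0,0,0]]
    - [0.6,[0,0,0],[0,0,0]]

```text
time: 24.82
tcp_pos: [616.2, -39.7, 85.9]
ee_rot: [-3.141, 0.001, -2.694]
contact_force: [-3.9, -0.8, 14.0]
finger_gap: 59.1
finger_force: 35.0
```

apply_moves:
  targets:
    - [0.6,[0,0,0.06],[0,0,0]]
    - [0.6,[0,0,0],[0,0,0]]
    - [0.6,[0,0,0],[0,0,0]]
    - [0.6,[0,0,0],[0,0,0]]
    - [0.6,[0,0,0],[0,0,0]]

```text
time: 25.45
tcp_pos: [616.2, -39.7, 85.9]
ee_rot: [-3.14, 0.001, -2.694]
contact_force: [-5.5, -0.9, 18.4]
finger_gap: 59.1
finger_force: 35.0
```

Run:
```python
from h import *
f=grab_frame("scene");s=get_state();print(s["tcp_pos"],s["contact_force"])
W=cv2.resize(f["pixels"][150:260,250:390],None,fx=5,fy=5,interpolation=cv2.INTER_CUBIC);cv2.imwrite("pics/s3c.png",W[...,::-1])
```

```text
[616.20217157 -39.64059715  85.8429573 ] [-5.39598407 -0.3765731  17.52312238]
```

View pics/s3c.png

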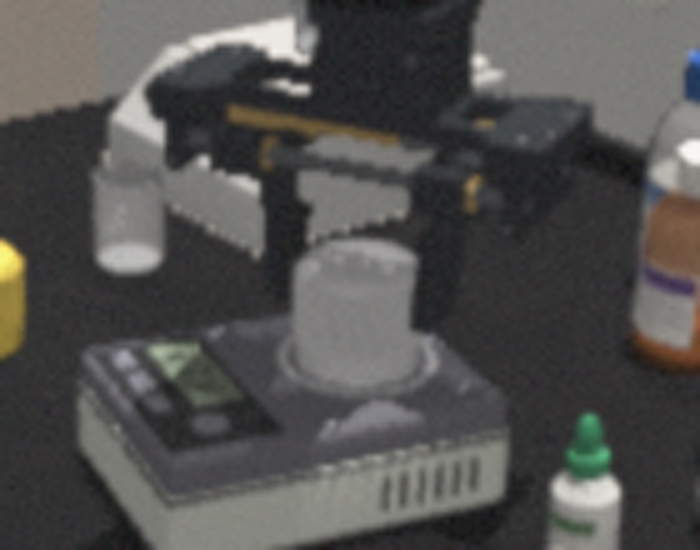

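The cap sits flush on the case at (355,330), upright and still gripped. z stays at 85.9 as the force rises, so it is hard against the case. Handing in.

```bash
python3 -c "
from bench import hand_in
print(hand_in())"
```

```text
the job is handed in; nothing more can be done
None
```

I handed the job in at about 25 s, with no verdict returned: the filter is seated in the photometer's slot, and the cap is keyed and held flush on the case with about 18 N of push; nothing was done to the blanking plate or bystanders.

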